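# Top up the tin tray and slide it to the pick-up marks

## Task

Push the wide tin off the tray's corner marks and leave it standing inside the white circle, and stand one spare small tin upright in every empty pocket of the tray, leaving the tins already packed in their pockets. Only when every pocket is full, slide the tray flat across the table, without lifting it, until it sits squarely inside the four corner marks. Stand any surplus spares upright in the low return box, and leave the wash bottle and the mug where they are.

Things in the scene. Friction and masses are not known exactly. Their poses are not given: they have to be found in the camera images.
- tray: Loose grey moulded plastic packing tray, flat on the table, 144 mm (its x) by 216 mm (its y), about 0.3 kg empty. Origin: centre of its underside. Outer rim 10 mm thick and 26 mm high; floor 6 mm thick; six square pockets of 52 mm in 2 rows (along x) by 3 columns (along y), 72 mm apart, divided by ribs 20 mm wide and 18 mm high. It can be pushed by its rim with the fingertips.
- spot: The tray's pick-up place: four white L-shaped corner marks painted flat on the table. Origin at the centre, on the table; x and y are the directions of the tray's x (144 mm) and y (216 mm) when it stands there (either way round). The inside of the marks is 12 mm larger than the tray on every side (168 mm by 240 mm).
- wide: Loose wide green tin with brass rims and a closed lid, 100 mm in diameter and 36 mm high, about 0.3 kg, too wide for the gripper; it starts standing inside the corner marks. Origin: centre of its underside, z up.
- ring: White circle painted flat on the table, 130 mm inside diameter, for the wide tin. Origin at its centre, on the table.
- pocket0 (a point): Centre of the floor of a pocket of the tray, at x = -36, y = -72 mm in the tray's frame and 6 mm above the table; axes as the tray's. It may be empty or taken by packed0.
- pocket1 (a point): Centre of the floor of a pocket of the tray, at x = -36, y = 0 mm in the tray's frame and 6 mm above the table; axes as the tray's. It may be empty or taken by packed1.
- pocket2 (a point): Centre of the floor of a pocket of the tray, at x = -36, y = 72 mm in the tray's frame and 6 mm above the table; axes as the tray's. It may be empty or taken by packed2.
- pocket3 (a point): Centre of the floor of a pocket of the tray, at x = 36, y = -72 mm in the tray's frame and 6 mm above the table; axes as the tray's. It may be empty or taken by packed3.
- pocket4 (a point): Centre of the floor of a pocket of the tray, at x = 36, y = 0 mm in the tray's frame and 6 mm above the table; axes as the tray's. It may be empty or taken by packed4.
- pocket5 (a point): Centre of the floor of a pocket of the tray, at x = 36, y = 72 mm in the tray's frame and 6 mm above the table; axes as the tray's. It may be empty or taken by packed5.
- packed0: Small green tin with brass rims, closed, 44 mm in diameter and 56 mm high, 0.07 kg, standing in pocket0 from the start, or absent (None), in which case that pocket is empty. Origin: centre of its underside, z up.
- packed1: Small green tin with brass rims, closed, 44 mm in diameter and 56 mm high, 0.07 kg, standing in pocket1 from the start, or absent (None), in which case that pocket is empty. Origin: centre of its underside, z up.
- packed2: Small green tin with brass rims, closed, 44 mm in diameter and 56 mm high, 0.07 kg, standing in pocket2 from the start, or absent (None), in which case that pocket is empty. Origin: centre of its underside, z up.
- packed3: Small green tin with brass rims, closed, 44 mm in diameter and 56 mm high, 0.07 kg, standing in pocket3 from the start, or absent (None), in which case that pocket is empty. Origin: centre of its underside, z up.
- packed4: Small green tin with brass rims, closed, 44 mm in diameter and 56 mm high, 0.07 kg, standing in pocket4 from the start, or absent (None), in which case that pocket is empty. Origin: centre of its underside, z up.
- packed5: Small green tin with brass rims, closed, 44 mm in diameter and 56 mm high, 0.07 kg, standing in pocket5 from the start, or absent (None), in which case that pocket is empty. Origin: centre of its underside, z up.
- spare0: Spare small tin, same as the packed ones (44 mm diameter, 56 mm high, 0.07 kg), standing on the table beyond the corner marks. Always present (None only while held). Origin: centre of its underside, z up.
- spare1: Spare small tin, same as the packed ones (44 mm diameter, 56 mm high, 0.07 kg), standing on the table beyond the corner marks. Always present (None only while held). Origin: centre of its underside, z up.
- spare2: Spare small tin, same as the packed ones (44 mm diameter, 56 mm high, 0.07 kg), standing on the table beyond the corner marks. Always present (None only while held). Origin: centre of its underside, z up.
- spare3: Spare small tin, same as the packed ones (44 mm diameter, 56 mm high, 0.07 kg), standing on the table beyond the corner marks. Always present (None only while held). Origin: centre of its underside, z up.
- spare4: Spare small tin, same as the packed ones (44 mm diameter, 56 mm high, 0.07 kg), standing on the table beyond the corner marks. Always present (None only while held). Origin: centre of its underside, z up.
- box: Low open cardboard return box, fixed to the table, 110 mm (its x) by 140 mm (its y), walls 4 mm thick and 30 mm high, floor 4 mm thick, empty at the start; room for two small tins side by side along its y. Origin: centre of its underside.
- wash_bottle: Bystander: white squeeze bottle with a bent spout, 56 mm diameter, 165 mm high, on the table at the far right. Origin: centre of its underside.
- mug: Bystander: steel mug, 80 mm diameter, 85 mm high, on the table at the far left. Origin: centre of its underside.

How it is judged (in metres and radians):
On the way, in this order (a step that is already met when the one before it is completed fails the run):
1. every pocket of the tray holds an upright small tin (((distance between packed0 and pocket0 below 0.011 m and angle between packed0's own z axis and vertical below 0.12 rad) or (distance between spare0 and pocket0 below 0.011 m and angle between spare0's own z axis and vertical below 0.12 rad) or (distance between spare1 and pocket0 below 0.011 m and angle between spare1's own z axis and vertical below 0.12 rad) or (distance between spare2 and pocket0 below 0.011 m and angle between spare2's own z axis and vertical below 0.12 rad) or (distance between spare3 and pocket0 below 0.011 m and angle between spare3's own z axis and vertical below 0.12 rad) or (distance between spare4 and pocket0 below 0.011 m and angle between spare4's own z axis and vertical below 0.12 rad)) and ((distance between packed1 and pocket1 below 0.011 m and angle between packed1's own z axis and vertical below 0.12 rad) or (distance between spare0 and pocket1 below 0.011 m and angle between spare0's own z axis and vertical below 0.12 rad) or (distance between spare1 and pocket1 below 0.011 m and angle between spare1's own z axis and vertical below 0.12 rad) or (distance between spare2 and pocket1 below 0.011 m and angle between spare2's own z axis and vertical below 0.12 rad) or (distance between spare3 and pocket1 below 0.011 m and angle between spare3's own z axis and vertical below 0.12 rad) or (distance between spare4 and pocket1 below 0.011 m and angle between spare4's own z axis and vertical below 0.12 rad)) and ((distance between packed2 and pocket2 below 0.011 m and angle between packed2's own z axis and vertical below 0.12 rad) or (distance between spare0 and pocket2 below 0.011 m and angle between spare0's own z axis and vertical below 0.12 rad) or (distance between spare1 and pocket2 below 0.011 m and angle between spare1's own z axis and vertical below 0.12 rad) or (distance between spare2 and pocket2 below 0.011 m and angle between spare2's own z axis and vertical below 0.12 rad) or (distance between spare3 and pocket2 below 0.011 m and angle between spare3's own z axis and vertical below 0.12 rad) or (distance between spare4 and pocket2 below 0.011 m and angle between spare4's own z axis and vertical below 0.12 rad)) and ((distance between packed3 and pocket3 below 0.011 m and angle between packed3's own z axis and vertical below 0.12 rad) or (distance between spare0 and pocket3 below 0.011 m and angle between spare0's own z axis and vertical below 0.12 rad) or (distance between spare1 and pocket3 below 0.011 m and angle between spare1's own z axis and vertical below 0.12 rad) or (distance between spare2 and pocket3 below 0.011 m and angle between spare2's own z axis and vertical below 0.12 rad) or (distance between spare3 and pocket3 below 0.011 m and angle between spare3's own z axis and vertical below 0.12 rad) or (distance between spare4 and pocket3 below 0.011 m and angle between spare4's own z axis and vertical below 0.12 rad)) and ((distance between packed4 and pocket4 below 0.011 m and angle between packed4's own z axis and vertical below 0.12 rad) or (distance between spare0 and pocket4 below 0.011 m and angle between spare0's own z axis and vertical below 0.12 rad) or (distance between spare1 and pocket4 below 0.011 m and angle between spare1's own z axis and vertical below 0.12 rad) or (distance between spare2 and pocket4 below 0.011 m and angle between spare2's own z axis and vertical below 0.12 rad) or (distance between spare3 and pocket4 below 0.011 m and angle between spare3's own z axis and vertical below 0.12 rad) or (distance between spare4 and pocket4 below 0.011 m and angle between spare4's own z axis and vertical below 0.12 rad)) and ((distance between packed5 and pocket5 below 0.011 m and angle between packed5's own z axis and vertical below 0.12 rad) or (distance between spare0 and pocket5 below 0.011 m and angle between spare0's own z axis and vertical below 0.12 rad) or (distance between spare1 and pocket5 below 0.011 m and angle between spare1's own z axis and vertical below 0.12 rad) or (distance between spare2 and pocket5 below 0.011 m and angle between spare2's own z axis and vertical below 0.12 rad) or (distance between spare3 and pocket5 below 0.011 m and angle between spare3's own z axis and vertical below 0.12 rad) or (distance between spare4 and pocket5 below 0.011 m and angle between spare4's own z axis and vertical below 0.12 rad)) and distance between packed0 and pocket0 below 0.011 m and angle between each of packed0, packed1, packed2, packed3, packed4, packed5's own z axis and vertical below 0.12 rad and distance between packed1 and pocket1 below 0.011 m and distance between packed2 and pocket2 below 0.011 m and distance between packed3 and pocket3 below 0.011 m and distance between packed4 and pocket4 below 0.011 m and distance between packed5 and pocket5 below 0.011 m), for 0.2 s.
2. the full tray has been slid inside the corner marks (all of step 1 and horizontal distance between tray and spot below 0.018 m and angle between the x axis of tray and the x axis of spot, either way round below 0.14 rad and height (world z) of tray below 0.006 m), for 0.2 s.
At the end, for the whole second after the job is handed in: Each pocket holds an upright small tin (centre within 11 mm, tilt under 0.12 rad), packed ones in their own; tray flat, centre within 18 mm of the marks' centre, square within 0.14 rad; wide tin flat within 16 mm of the circle's centre; surplus spares upright in the return box; all at rest (all of step 2 and horizontal distance between wide and ring below 0.016 m and angle between wide's own z axis and vertical below 0.1 rad and height (world z) of wide below 0.006 m and angle between each of spare0, spare1, spare2, spare3, spare4's own z axis and vertical below 0.12 rad and height (world z) of spare0 between -0.01 and 0.02 m and (horizontal distance between spare0 and tray below 0.09 m or (x of spare0 in the frame of box between -0.04 and 0.04 m and y of spare0 in the frame of box between -0.055 and 0.055 m)) and height (world z) of spare1 between -0.01 and 0.02 m and (horizontal distance between spare1 and tray below 0.09 m or (x of spare1 in the frame of box between -0.04 and 0.04 m and y of spare1 in the frame of box between -0.055 and 0.055 m)) and height (world z) of spare2 between -0.01 and 0.02 m and (horizontal distance between spare2 and tray below 0.09 m or (x of spare2 in the frame of box between -0.04 and 0.04 m and y of spare2 in the frame of box between -0.055 and 0.055 m)) and height (world z) of spare3 between -0.01 and 0.02 m and (horizontal distance between spare3 and tray below 0.09 m or (x of spare3 in the frame of box between -0.04 and 0.04 m and y of spare3 in the frame of box between -0.055 and 0.055 m)) and height (world z) of spare4 between -0.01 and 0.02 m and (horizontal distance between spare4 and tray below 0.09 m or (x of spare4 in the frame of box between -0.04 and 0.04 m and y of spare4 in the frame of box between -0.055 and 0.055 m)) and linear speed of each of tray, wide, spare0, spare1, spare2, spare3, spare4 below 0.02 m/s); the robot touches nothing.
It fails at once if the tray was lifted or tipped (height (world z) of tray above 0.03 m or angle between tray's own z axis and vertical above 0.25 rad).
It fails at once if the wash bottle was disturbed (distance of wash_bottle from where it was at the start of the episode above 0.03 m or angle between wash_bottle's own z axis and vertical above 0.4 rad).
It fails at once if the mug was disturbed (distance of mug from where it was at the start of the episode above 0.03 m or angle between mug's own z axis and vertical above 0.4 rad).
Of packed0, packed1, packed2, packed3, packed4, packed5 only 1 to 3 are there at a start; the rules pass over those that are not, and their reading is None.
At some moment in a run one of wide, tray may be knocked a few centimetres aside while the robot is not near it.
It also fails if it takes over 208 s, if anything falls off the work surface, if the arm or the gripper's body presses on something with over 40 N, if the wrist force passes 120 N, or if a joint passes its speed limit or range.

## Robot

A 6-joint arm with a two-finger parallel gripper is mounted at the origin on the work surface. World frame = base frame: x ahead of the robot, y to its left, z up, the work surface at z = 0. Lengths are in m, angles in degrees, forces in N, time in s.
With the tool pointing down it reaches from about 0.35 to 0.875 m from the base axis. Payload 4.2 kg.
Tool frame: the origin (TCP) lies midway between the tips of the shut fingers; the grasp point (between the pads) lies 19 mm behind it; z points along the fingers, y is the line along which they close (so a half turn about z gives the same grasp; the last joint's range is limited). The gripper opens to 87 mm and grips with 3 to 60 N. Pads are 19 mm wide; open, the fingers measure 117 mm over their backs; the gripper's body (75 mm by 190 mm) begins 51 mm behind the grasp point.
Start: joints at [-56.574, 22.042, 0.453, 0, -68.411, -14.817], TCP at [0.199, -0.592, 0.223] pointing down, gripper open.
Joint ranges: [-179.83, 179.83], [-69.29, 118.12], [-61.27, 80.66], [-181.25, 117.63], [-171.15, -9.14], [-177.46, 177.46]. Speed limits (degrees/s): [159.86, 159.86, 180, 180, 180, 180].

## Interface

Orientations are given as [roll, pitch, yaw] about the fixed x, y, z axes, in that order (R = Rz(yaw) Ry(pitch) Rx(roll)).
In Python, from workcell import env gives the robot as it stands. The module is installed in compiled form; this text tells all that it offers. Calls block until the motion is done:
- env.goto(position, orientation): joint-space move of the TCP to a pose.
- env.move_straight(position, rotation=None, rate=0.15, force_limit=None): straight line of the TCP; rotation=None keeps the orientation; rate is the mean speed in m/s. With force_limit (N) it stops when the force on the tool has changed by that much, and returns True; else False.
- env.set_joints(angles): joint-space move.
- env.gripper_to(opening, grasp_force=None): opening from 0.0 (shut) to 1.0 (fully open); grasp_force is the grip in N (None keeps the last); returns when the fingers have stopped.
- env.dwell(seconds).
- env.inverse_kinematics(position, orientation): joint angles nearest the present ones, or None.
- env.read_state(): the state.
- env.grab_frame(name): name is "side" or "top"; returns a dict with "image" (420x560x3 uint8, blue, green, red), "fx", "fy", "cx", "cy" (pixels), "position" and "orientation" of the camera in the world. Camera axes: x right, y up, looking along -z (the intrinsics and any distortion apply to the point x, -y, -z); pixel columns grow to the right and rows downward; lengths in m; the calibration is good to about 2 mm. A picture is of the moment at which its call begins. There is no depth.
A pose or a line that the arm cannot do raises env.Unreachable and nothing moves.
- env.close_job(): hands the job in; it is judged then, once.
Trained networks look in a picture, given as the dict that the camera call returned (one of the last four; its "shot" number tells which), for a name from the list of things; names that differ only in an ending like _2 or _b are one class to them, and where a whole thing is asked for, a point or a joint stands for the part that bears it (a point fixed in the world has none). Each returns a list of dicts, best first, with "score" (0 to 1); they miss things now and then, are a little off and sometimes report something else, mostly with a low value. They report only what shows in the picture. A call takes as long as a camera call.
- env.search_frame(picture, thing): "xyz" ([x, y, z] in m, in world coordinates, good to about 4 mm: the middle of the surface that is visible of it).
- env.trace(picture, thing): "mask" (420x560 bool, what is visible of it).
The state is a dict: "clock": time; "joint_positions": joint angles; "qvel": joint speeds; "joint_torque": joint torques, N m; "position": TCP position; "tool_rot": TCP orientation; "force": force on the tool from outside, world axes, zero at the start; "wrist_torque": the same for the moment, N m; "opening": opening from 0.0 (shut) to 1.0 (fully open); "finger_force": force on a finger pad.
Only numpy, scipy, OpenCV 4.12 (cv2) and the standard library are available. Lean on these libraries where they do the work, as an engineer would, in place of code of your own. Each camera call takes 0.05 s, during which the arm holds its last target. There are 200 camera calls.

## Working session

There is one attempt and no reset: what is moved stays moved. The work goes in short steps, each a Python script; the robot and the scene stay as the last script left them, time stands still between calls to the robot, and variables do not carry over. Pictures are saved under pics/ and viewed, at most 14 in all, crops included, and the job is handed in when it is done.

```bash
mkdir -p pics; ls
python3 - <<'E'
from workcell import env
import cv2, numpy as np
s=env.read_state(); print(s['clock'],s['position'],s['tool_rot'])
for n in ['top','side']:
    f=env.grab_frame(n); cv2.imwrite(f'pics/{n}0.png',f['image'])
    print(n,{k:v for k,v in f.items() if k!='image'})
    for t in ['tray','spot','wide','ring','packed0','spare0','box','wash_bottle','mug']:
        r=env.search_frame(f,t); print(t,[(np.round(d['xyz'],3).tolist(),round(d['score'],2)) for d in r])
E
```

```text
pics
0.0 [ 0.1992529  -0.59174464  0.22145636] [ 1.79874526e+02 -6.19805223e-03 -1.61402135e+02]
top {'fx': 540.1071690444808, 'fy': 540.1071690444808, 'cx': 277.2882319459323, 'cy': 209.980067012692, 'position': array([0.47863724, 0.04871034, 1.36999322]), 'orientation': array([  4.01874853,   0.53065389, -88.79853651]), 'shot': 1}
tray [([0.438, -0.261, 0.018], 0.56)]
spot [([0.415, 0.093, -0.0], 0.86)]
wide [([0.442, 0.056, 0.039], 0.66)]
ring [([0.442, 0.334, 0.003], 0.92)]
packed0 [([0.484, -0.174, 0.064], 0.82)]
spare0 [([0.682, 0.134, 0.06], 0.87), ([0.677, -0.021, 0.057], 0.76), ([0.684, -0.18, 0.05], 0.76), ([0.667, 0.048, 0.057], 0.69), ([0.684, -0.12, 0.057], 0.55)]
box [([0.636, 0.3, 0.003], 0.82)]
wash_bottle []
mug [([0.587, 0.456, 0.033], 0.97)]
side {'fx': 419.3610364473375, 'fy': 419.3610364473375, 'cx': 286.7462072875908, 'cy': 206.9514444440314, 'position': array([0.32897541, 0.83932044, 0.65818008]), 'orientation': array([  52.58887643,    0.8882705 , -164.2556485 ]), 'shot': 2}
tray []
spot [([0.415, 0.121, 0.001], 0.8)]
wide [([0.439, 0.078, 0.039], 0.59)]
ring [([0.443, 0.348, -0.004], 0.88)]
packed0 [([0.479, -0.164, 0.054], 0.84)]
spare0 [([0.664, 0.062, 0.041], 0.89), ([0.673, -0.104, 0.04], 0.82), ([0.668, -0.174, 0.052], 0.69), ([0.674, -0.016, 0.053], 0.65), ([0.678, 0.15, 0.043], 0.65)]
box [([0.64, 0.288, 0.002], 0.74), ([0.435, -0.253, 0.02], 0.46)]
wash_bottle [([0.688, -0.335, 0.067], 0.89), ([0.676, -0.016, 0.054], 0.73), ([0.416, 0.119, 0.002], 0.63), ([0.44, 0.077, 0.038], 0.41)]
mug [([0.585, 0.452, 0.046], 0.64)]
```

View pics/top0.png

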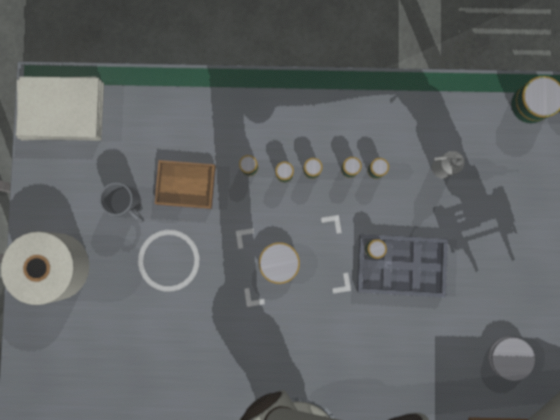

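View pics/side0.png

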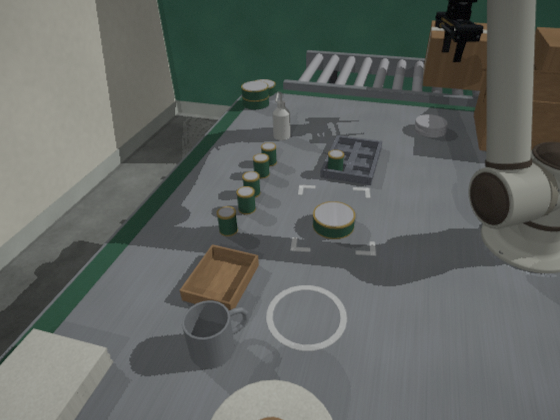

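```bash
cat > h.py <<'E'
from workcell import env
import cv2, numpy as np
from scipy.optimize import minimize
from scipy.spatial.transform import Rotation as R
S=4
def project(f,P):
    q=(np.atleast_2d(P)-f['position'])@R.from_euler('xyz',f['orientation'],degrees=True).as_matrix()
    return np.c_[f['cx']+f['fx']*q[:,0]/-q[:,2], f['cy']+f['fy']*q[:,1]/q[:,2]]
def ray(f,uv,z):
    d=R.from_euler('xyz',f['orientation'],degrees=True).apply([(uv[0]-f['cx'])/f['fx'],-(uv[1]-f['cy'])/f['fy'],-1])
    p=f['position']; return p+d*(z-p[2])/d[2]
a=np.linspace(0,2*np.pi,40,endpoint=False)
def cyl(r,h,z0=0.): return np.vstack([np.c_[r*np.cos(a),r*np.sin(a),np.full(40,z)] for z in (z0,z0+h)])
def box(lx,ly,h): return np.array([[x,y,z] for x in (-lx/2,lx/2) for y in (-ly/2,ly/2) for z in (0,h)])
def place(M,p):
    c,s=np.cos(p[2]),np.sin(p[2]); return np.c_[c*M[:,0]-s*M[:,1]+p[0],s*M[:,0]+c*M[:,1]+p[1],M[:,2]]
def hull(pts): return cv2.convexHull(pts.astype(np.float32))[:,0]
def maskhull(m):
    n,l,st,_=cv2.connectedComponentsWithStats(m.astype(np.uint8))
    m=l==1+np.argmax(st[1:,4]); v,u=np.nonzero(m)
    return hull(np.vstack([np.c_[u+i,v+j] for i in(-.5,.5) for j in(-.5,.5)]))
def fit(f,mask,M,p0,yaw=False):
    """pose (x,y,yaw) whose silhouette overlaps best with the mask's hull"""
    H=maskhull(mask); p0=list(p0)
    def cost(p):
        h=hull(project(f,place(M,[p[0],p[1],p[2] if yaw else 0])))
        A=cv2.contourArea(h); I=cv2.intersectConvexConvex(h,H)[0]
        return 1-I/(A+cv2.contourArea(H)-I)
    x0=p0 if yaw else p0[:2]
    sim=np.vstack([x0]+[np.array(x0)+d for d in np.diag([.01,.01,.08][:len(x0)])])
    r=minimize(cost,x0,method='Nelder-Mead',options=dict(initial_simplex=sim,xatol=1e-4,fatol=1e-4))
    return r.x,1-r.fun
SM,WM=cyl(.022,.056),cyl(.05,.036); PM=cyl(.022,.056,.006)
TM,BM=box(.144,.216,.026),box(.11,.14,.03)
def find(f,name,M,yaw=False,thr=.4,p0=None):
    out=[]
    for d in env.trace(f,name):
        if d['score']<thr: continue
        m=d['mask']; v,u=np.nonzero(m)
        if len(u)<20: continue
        g=ray(f,(u.mean(),v.mean()),M[:,2].mean())
        p,iou=fit(f,m,M,[g[0],g[1],0] if p0 is None else p0,yaw)
        out.append((p,iou,d['score'],m))
    return out
def spotfit(f,mask):
    """marks' centre and yaw from the min-area rectangle of the floor-projected mask"""
    v,u=np.nonzero(mask); P=np.array([ray(f,q,0)[:2] for q in zip(u,v)])
    (c,(w,h),an)=cv2.minAreaRect((P*1000).astype(np.float32))
    if w>h: an+=90     # angle of the short (x) side
    an=(an+90)%180-90
    return np.array(c)/1000,an,sorted((w,h))
E
python3 - <<'E'
from h import *
f=env.grab_frame('top'); im=f['image'].copy()
def draw(M,p,c): cv2.polylines(im,[np.int32(hull(project(f,place(M,p)))*16)],True,c,1,cv2.LINE_AA,4)
def dm(m,c): cs,_=cv2.findContours(m.astype(np.uint8),0,1); cv2.drawContours(im,cs,-1,c,1)
for n,M,y in [('tray',TM,1),('wide',WM,0),('packed0',PM,0),('spare0',SM,0),('box',BM,1)]:
    for p,i,s,m in find(f,n,M,y):
        print(n,np.round(p,4),round(i,3),round(s,2)); draw(M,list(p)+[0]*(3-len(p)),(0,0,255))
for d in env.trace(f,'spot')[:1]: print('spot',spotfit(f,d['mask']),d['score']); dm(d['mask'],(0,255,255))
for d in env.trace(f,'ring')[:1]: 
    dm(d['mask'],(255,255,0)); (c,ax,an)=cv2.fitEllipse(maskhull(d['mask'])); print('ring',ray(f,c,0),ax)
cv2.imwrite('pics/fit0.png',cv2.resize(im[120:330,130:480],None,fx=2.2,fy=2.2,interpolation=2))
E
```

```text
tray [ 0.4437 -0.2495 -0.0404] 0.979 0.74
wide [0.4439 0.0557] 0.93 0.9
packed0 [ 0.4837 -0.1799] 0.967 0.74
spare0 [ 0.6839 -0.1873] 0.827 0.83
spare0 [ 0.6814 -0.0225] 0.903 0.77
spare0 [0.6846 0.1384] 0.91 0.71
spare0 [ 0.6864 -0.1191] 0.862 0.64
spare0 [0.6707 0.0473] 0.872 0.56
spare0 [ 0.3919 -0.3258] 0.07 0.43
box [ 0.6351  0.2962 -0.0489] 0.951 0.59
spot (array([0.44944806, 0.02164011]), 9.961808204650879, [191.9550323486328, 264.0689392089844]) 0.67
ring [ 0.68877636 -0.19156975  0.        ] (20.317527770996094, 24.160350799560547)
```

View pics/fit0.png

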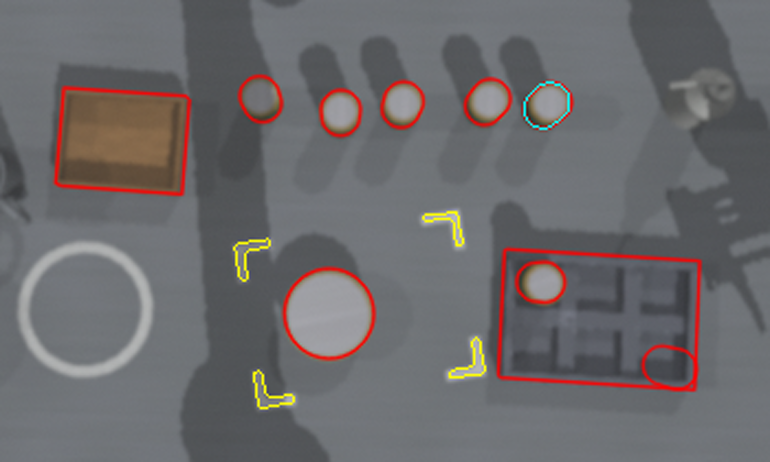

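```bash
cat >> h.py <<'E'
def ringc(f):
    b=[]
    for d in env.trace(f,'ring'):
        c,ax,_=cv2.fitEllipse(maskhull(d['mask']))
        if min(ax)>45: b.append((d['score'],ray(f,c,0)[:2]))
    return max(b,key=lambda t:t[0])[1] if b else None
def down(yaw): return [180,0,yaw]
def best(pos,yaws):
    """the tool-down yaw among the equivalents with least joint travel"""
    q0=np.array(env.read_state()['joint_positions']); c=[]
    for y in yaws:
        q=env.inverse_kinematics(pos,down(y))
        if q is not None: c.append((np.abs(np.array(q)-q0).max(),y))
    return min(c)[1]
HOME=[-56.574,22.042,.453,0,-68.411,-14.817]
E
python3 - <<'E'
from h import *
f=env.grab_frame('top'); rc=ringc(f); w=find(f,'wide',WM)[0][0]; print(rc,w)
u=(rc-w)/np.linalg.norm(rc-w); th=np.degrees(np.arctan2(u[1],u[0]))
P=lambda q,z: [q[0],q[1],z]
s=w-u*.105; e=rc-u*.047
yaw=best(P(s,.1),[th,th+180,th-180]); print(yaw,env.read_state()['clock'])
env.gripper_to(.8)
env.goto(P(s,.12),down(yaw)); env.move_straight(P(s,.012),rate=.12)
print(env.read_state()['clock'])
print(env.move_straight(P(e,.012),rate=.07,force_limit=25), env.read_state()['position'])
env.move_straight(P(e-u*.03,.012)); env.move_straight(P(e-u*.03,.15),rate=.25)
env.goto([.5,-.05,.3],down(yaw))
q=env.read_state(); print(q['clock'])
f=env.grab_frame('top');cv2.imwrite('pics/top1.png',f['image'])
for n,M,y in [('wide',WM,0),('tray',TM,1),('spare0',SM,0)]: print(n,[(np.round(p,4),round(i,2)) for p,i,*_ in find(f,n,M,y)])
print(ringc(f))
E
```

```text
[0.44260364 0.33541148] [0.44386507 0.05581508]
-89.74150369539647 1.55
5.4083
False [0.44282502 0.28835254 0.01200321]
12.7417
wide [(array([0.4431, 0.3347]), np.float64(0.93))]
tray [(array([ 0.4428, -0.2516, -0.0134]), np.float64(0.89)), (array([ 0.7535,  0.0639, -1.251 ]), np.float64(0.07))]
spare0 [(array([ 0.6849, -0.1858]), np.float64(0.94)), (array([0.6839, 0.1383]), np.float64(0.89)), (array([ 0.6849, -0.1172]), np.float64(0.95)), (array([ 0.6816, -0.023 ]), np.float64(0.94)), (array([0.67  , 0.0459]), np.float64(0.93))]
[0.44281846 0.3368672 ]
```

View pics/top1.png

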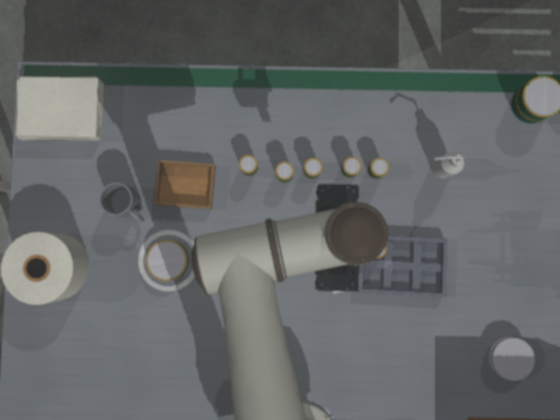

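```bash
cat >> h.py <<'E'
POCK=np.array([[x,y] for x in(-.036,.036) for y in(-.072,0,.072)])
def traypose(f,p0=(.4437,-.2495,-.04)):
    r=[t for t in find(f,'tray',TM,True,p0=p0) if t[1]>.9]
    return max(r,key=lambda t:t[1])[:2] if r else (None,0)
def pock(t,k): return place(np.r_[POCK[k],0][None],t)[0,:2]
def pick(s):
    env.gripper_to(.75)
    y=best([s[0],s[1],.13],[90,-90,80,-100])
    env.goto([s[0],s[1],.13],down(y)); env.move_straight([s[0],s[1],.030],rate=.15)
    env.gripper_to(0.,15); o=env.read_state()['opening']
    env.move_straight([s[0],s[1],.14],rate=.25); return o
def put(t,k):
    g=pock(t,k); d=np.degrees(t[2])
    y=best([g[0],g[1],.14],[(d+45+90*i+180)%360-180 for i in range(4)])
    env.goto([g[0],g[1],.12],down(y)); env.move_straight([g[0],g[1],.065],rate=.2)
    hit=env.move_straight([g[0],g[1],.0355],rate=.05,force_limit=6)
    z=env.read_state()['position'][2]
    if z>.044: return False,z
    env.gripper_to(.7); env.move_straight([g[0],g[1],.14],rate=.25); return hit,z
E
python3 - <<'E'
from h import *
t0=env.read_state()['clock']
print('open',pick([.6842,.1384]))
f=env.grab_frame('top'); t,i=traypose(f); print(t,i)
if t is None: raise SystemExit
print(put(t,1),env.read_state()['position'],env.read_state()['clock']-t0)
s=[.6705,.0466]
print('open',pick(s)); f=env.grab_frame('top'); cv2.imwrite('pics/top2.png',f['image'][150:330,200:500])
print(traypose(f)); 
for n,M in [('packed0',PM),('wide',WM)]: print(n,[(np.round(p,4),round(j,2)) for p,j,*_ in find(f,n,M)])
print(env.read_state()['clock'])
E
```

```text
open 0.49920401146641186
[ 0.44368008 -0.25068745 -0.02796811] 0.9789571068300705
(True, np.float64(0.036054352242334525)) [ 0.40756707 -0.24951712  0.14040702] 7.575000000000001
open 0.4990405988029223
(array([ 0.44441951, -0.24947337, -0.02572067]), np.float64(0.9756676464413061))
packed0 [(array([ 0.4829, -0.1805]), np.float64(0.89))]
wide [(array([0.4615, 0.3676]), np.float64(0.97))]
24.5667
```

View pics/top2.png

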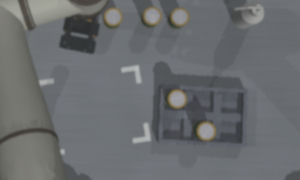

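Run:
```python
from h import *
t=np.array([.4441,-.2500,-.0275])
sp=[None,[.6815,-.0228],[.6849,-.1182],[.6845,-.1865]]
for s,k in zip(sp,[4,2,3,0]):
    if s is not None: print('open',pick(s))
    f=env.grab_frame('top'); n,i=traypose(f,t); 
    print(k,n,round(i,3))
    if n is not None:
        if np.linalg.norm(n[:2]-t[:2])<.004: t=(t+n)/2
        elif i>.96: print('moved'); t=n
    r=put(t,k); print(r,env.read_state()['clock'])
    if r[0] is False and r[1]>.044: break
env.goto([.45,.05,.3],down(env.read_state()['tool_rot'][2])); 
f=env.grab_frame('top'); g=env.grab_frame('side')
cv2.imwrite('pics/c3.png',np.vstack([cv2.resize(f['image'][150:330,200:500],(600,360)),cv2.resize(g['image'][100:220,250:450],(400,240),interpolation=2).repeat(1,0) if 0 else cv2.copyMakeBorder(cv2.resize(g['image'][100:220,250:450],(400,240)),0,0,0,200,0)]))
print(traypose(f,t))
for n,M in [('packed0',PM),('spare0',PM),('wide',WM)]: print(n,[(np.round(p,4),round(j,2)) for p,j,*_ in find(f,n,M)])
for k in range(6): print(k,pock(t,k).round(4))
print(ringc(f),env.read_state()['clock'])
```

```text
4 [ 0.4431789  -0.24985471 -0.03417812] 0.979
(True, np.float64(0.036106800521545655)) 28.2083
open 0.4987226370216642
2 [ 0.4432077  -0.24995511 -0.03384784] 0.971
(True, np.float64(0.03603038074428146)) 35.2083
open 0.5023843245118955
3 None 0
(True, np.float64(0.03613681266478053)) 42.0667
open 0.49915227923391386
0 [ 0.44368903 -0.25070865 -0.02953231] 0.976
(True, np.float64(0.03610588967768531)) 48.8667
(array([ 0.44311333, -0.24971296, -0.03241698]), np.float64(0.963246545258251))
packed0 []
spare0 [(array([ 0.4084, -0.177 ]), np.float64(0.92)), (array([ 0.4802, -0.2503]), np.float64(0.93)), (array([ 0.406 , -0.3203]), np.float64(0.93)), (array([ 0.4774, -0.3229]), np.float64(0.95)), (array([ 0.4073, -0.2505]), np.float64(0.92))]
wide [(array([0.4626, 0.3684]), np.float64(0.96))]
0 [ 0.4053 -0.3212]
1 [ 0.4076 -0.2492]
2 [ 0.4098 -0.1772]
3 [ 0.4773 -0.3234]
4 [ 0.4795 -0.2514]
5 [ 0.4818 -0.1795]
None 50.725
```

View pics/c3.png

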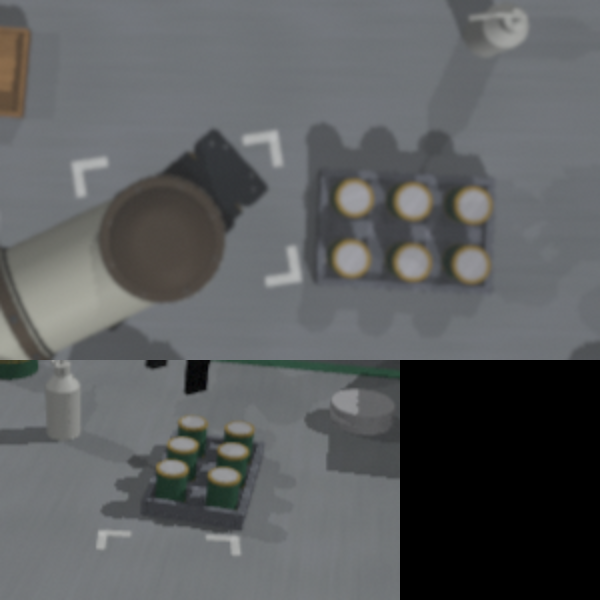

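```bash
cat >> h.py <<'E'
def loc(t,x,y): return place(np.array([[x,y,0.]]),t)[0,:2]
def P(q,z): return [q[0],q[1],z]
E
python3 - <<'E'
from h import *
t=np.array([.4434,-.2499,-.031]); Z=.012; d=np.degrees(t[2])
a0=loc(t,-.112,0); y=best(P(a0,.15),[d,d+180,d-180])
env.gripper_to(1.); env.goto(P(a0,.15),down(y)); env.move_straight(P(a0,Z),rate=.15)
e=loc(t,-.0815+.025,0); print(env.move_straight(P(e,Z),rate=.05,force_limit=25),env.read_state()['force'])
b=loc(t,-.12,0); env.move_straight(P(b,Z)); env.move_straight(P(b,.15),rate=.25)
env.goto([.35,-.45,.25],down(y))
f=env.grab_frame('top'); print(traypose(f,t+[.025,0,0]),env.read_state()['clock'])
print([(np.round(p,4),round(j,2)) for n in('spare0','packed0') for p,j,*_ in find(f,n,PM)])
d=[spotfit(f,m['mask']) for m in env.trace(f,'spot')[:1]]; print(d)
cv2.imwrite('pics/c4.png',f['image'][150:350,200:500])
E
```

```text
False [-7.89600968 -0.24838899  4.38183889]
(array([ 0.46645772, -0.25059096, -0.0228373 ]), np.float64(0.9497042903972955)) 57.4167
[(array([ 0.4304, -0.3203]), np.float64(0.93)), (array([ 0.4299, -0.252 ]), np.float64(0.88)), (array([ 0.4335, -0.1762]), np.float64(0.92)), (array([ 0.5031, -0.2502]), np.float64(0.9)), (array([ 0.5055, -0.1803]), np.float64(0.93))]
[(array([0.44951926, 0.02224239]), 10.192503929138184, [193.54917907714844, 267.0078430175781])]
```

View pics/c4.png

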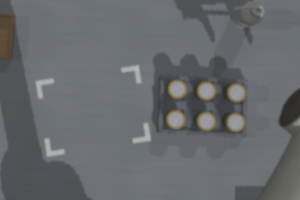

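```bash
cat >> h.py <<'E'
def arc(t,g,n):
    s=np.linspace(0,1,201); th=t[2]+(g[2]-t[2])*s
    L=np.linalg.norm(g[:2]-t[:2]); u=np.c_[-np.sin(th),np.cos(th)]*L/200
    c=t[:2]+np.vstack([[0,0],np.cumsum((u[1:]+u[:-1])/2,0)])
    c+=s[:,None]*(g[:2]-c[-1]); p=np.c_[c,th]
    return p[np.linspace(0,200,n+1).astype(int)]
def push(t,g,n,upto,Z=.012,rate=.06):
    """push the tray by its -y end from pose t along an arc to g, for 'upto' of n legs"""
    path=arc(t,g,n); a0=loc(t,0,-.155); d=np.degrees(t[2])
    y=best(P(a0,.16),[d+90,d-90]); off=y-d
    env.gripper_to(1.); env.goto(P(a0,.16),down(y)); env.move_straight(P(a0,Z),rate=.15)
    env.move_straight(P(loc(t,0,-.119),Z),rate=.08)
    for p in path[1:upto+1]:
        if env.move_straight(P(loc(p,0,-.1175),Z),down(np.degrees(p[2])+off),rate=rate,force_limit=25): print('force',env.read_state()['force']); break
    b=loc(p,0,-.15); env.move_straight(P(b,Z)); env.move_straight(P(b,.16),rate=.25)
    env.goto([.35,-.45,.25],down(y))
    return p
E
python3 - <<'E'
from h import *
t=np.array([.4666,-.2502,-.027]); g=np.array([.4495,.0219,.176])
p=push(t,g,6,4); print('expect',p)
f=env.grab_frame('top'); print(traypose(f,p),env.read_state()['clock'])
print([(np.round(q,4),round(j,2)) for n in('spare0','packed0') for q,j,*_ in find(f,n,PM)])
cv2.imwrite('pics/c5.png',f['image'][150:350,200:500])
E
```

```text
expect [ 0.4613652  -0.06872649  0.107995  ]
(array([ 0.46129498, -0.0658074 ,  0.10424035]), np.float64(0.9735163481491312)) 66.75
[(array([ 0.4254, -0.0706]), np.float64(0.96)), (array([ 0.4344, -0.14  ]), np.float64(0.94)), (array([ 0.4982, -0.0598]), np.float64(0.94)), (array([0.4182, 0.0025]), np.float64(0.94)), (array([0.4902, 0.01  ]), np.float64(0.9)), (array([0.4163, 0.0016]), np.float64(0.89))]
```

View pics/c5.png

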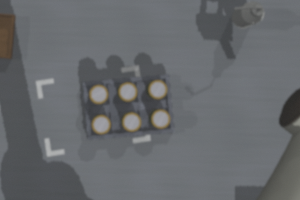

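Tray tracks the plan closely. Finish the push.

Run:
```python
from h import *
t=np.array([.4613,-.0668,.106]); g=np.array([.4495,.0210,.176])
p=push(t,g,3,3); print('expect',p)
f=env.grab_frame('top'); print(traypose(f,p),env.read_state()['clock'])
print([(np.round(q,4),round(j,2)) for n in('spare0','packed0') for q,j,*_ in find(f,n,PM)])
print('wide',[(np.round(q,4),round(j,2)) for q,j,*_ in find(f,'wide',WM)],ringc(f))
print('mug',[(np.round(d['xyz'],3),d['score']) for d in env.search_frame(f,'mug')])
cv2.imwrite('pics/c6.png',cv2.resize(f['image'][150:350,80:430],(700,400)))
```

```text
expect [0.4495 0.021  0.176 ]
(array([0.44852965, 0.0250789 , 0.17256397]), np.float64(0.9476892983596095)) 74.3917
[(array([ 0.4975, -0.0406]), np.float64(0.92)), (array([0.4006, 0.0887]), np.float64(0.91)), (array([0.4864, 0.0315]), np.float64(0.92)), (array([0.4135, 0.0152]), np.float64(0.9)), (array([ 0.427 , -0.0536]), np.float64(0.89)), (array([ 0.4981, -0.0406]), np.float64(0.88)), (array([0.4726, 0.1003]), np.float64(0.91))]
wide [(array([0.4617, 0.3683]), np.float64(0.94))] [0.44182602 0.33412992]
mug [(array([0.588, 0.452, 0.037]), 0.64), (array([0.417, 0.304, 0.004]), 0.25)]
```

View pics/c6.png

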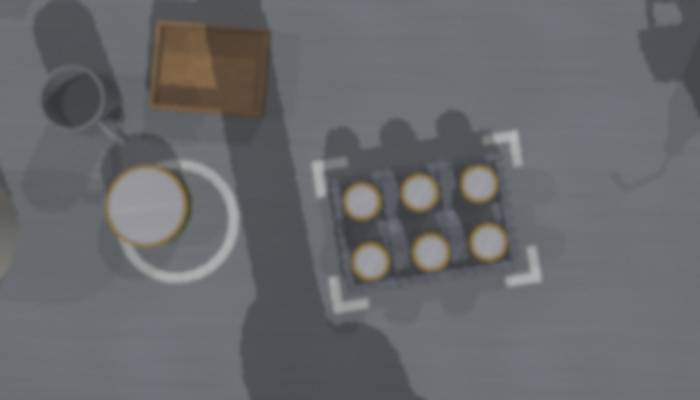

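Run:
```python
from h import *
Z=.025; w=np.array([.4618,.3683]); rc=np.array([.4425,.3352]); o=.058
def go(s,e,yaws,back):
    y=best(P(s,.2),yaws); env.goto(P(s,.2),down(y)); env.move_straight(P(s,Z),rate=.15)
    print(env.move_straight(P(e,Z),rate=.05,force_limit=20),env.read_state()['force'])
    env.move_straight(P(np.add(e,back),Z)); env.move_straight(P(np.add(e,back),.2),rate=.25)
env.gripper_to(.3)
go([w[0],w[1]+.083],[w[0],rc[1]+o],[90,-90],[0,.02])
go([w[0]+.083,rc[1]],[rc[0]+o,rc[1]],[0,180],[.02,0])
env.goto([.35,-.45,.25],down(env.read_state()['tool_rot'][2]))
f=env.grab_frame('top'); print(traypose(f,np.array([.4485,.025,.17])),env.read_state()['clock'])
print('wide',[(np.round(q,4),round(j,2)) for q,j,*_ in find(f,'wide',WM)],ringc(f))
print('mug',[(np.round(d['xyz'],3),d['score']) for d in env.search_frame(f,'mug')])
cv2.imwrite('pics/c7.png',cv2.resize(f['image'][150:350,80:430],(700,400)))
```

```text
False [-0.08664593 -0.06723109  0.1246149 ]
False [ 0.02162578  0.11887111 -0.39524666]
(array([0.44821512, 0.02237697, 0.16862697]), np.float64(0.9434266564994973)) 90.45
wide [(array([0.4434, 0.3373]), np.float64(0.95))] [0.44204053 0.33666357]
mug [(array([ 0.431, -0.048,  0.059]), 0.73), (array([0.585, 0.453, 0.035]), 0.67)]
```

View pics/c7.png

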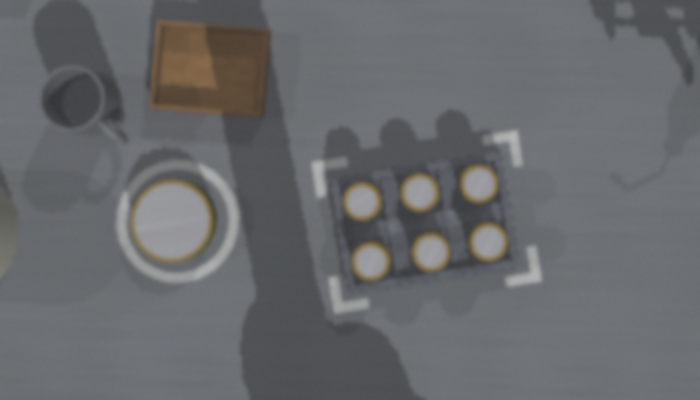

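The wide tin is centred in the circle at (172,221) and the mug hasn't moved. The full tray sits squarely inside the marks, and there are no surplus spares. Handing in.

```bash
python3 -c "
from workcell import env
print(env.close_job())"
```

```text
the job is handed in; nothing more can be done
None
```

I handed the job in at about 90 s of the 208 s limit; no verdict came back. The last camera check showed all six pockets full, the tray flat and square within about 5 mm of the marks' centre, the wide tin re-centred to about 2 mm after it was knocked aside, the return box empty with no surplus spares, and the mug unmoved; I never steered near the wash bottle or measured it again.

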